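# Cap the glue bottles and complete the row

### The arm

A 7-joint arm with a two-finger parallel gripper is mounted at the origin on the work surface. World frame = base frame: x ahead of the robot, y to its left, z up, the work surface at z = 0. Lengths are in m, angles in rad, forces in N, time in s.
With the tool pointing down it reaches from about 0.425 to 0.925 m from the base axis. Payload 6.8 kg.
Tool frame: the origin (TCP) lies at the very end of the fingers, on their centre line; the grasp point (between the pads) lies 19 mm behind it (manip.pinch_z is the distance from the TCP to the grasp point, in m); z points along the fingers, y is the line along which they close (so a half turn about z gives the same grasp; the last joint's range is limited). The gripper opens to 85 mm and grips with 20 to 120 N. Pads are 22 mm wide; open, the fingers measure 114 mm over their backs; the gripper's body (76 mm by 85 mm) begins 54 mm behind the grasp point. The pads swing forward as they close: fully open they stand 13 mm farther back than shut.
Start: joints at [-1.355, 0.477, 0.022, 1.555, -0.011, 1.109, -0.083], TCP at [0.215, 0.64, 0.231] pointing down, gripper open.
Joint ranges: [-2.96, 2.96], [-0.34, 2.1], [-1.41, 1.46], [0.24, 2.44], [-1.37, 4.51], [0.17, 1.92], [-2.96, 2.96]. Speed limits (rad/s): [2.39, 2.39, 3.14, 3.14, 3.14, 3.14, 3.14].

### API

Orientations are given as [roll, pitch, yaw] about the fixed x, y, z axes, in that order (R = Rz(yaw) Ry(pitch) Rx(roll)).
In Python, from station import manip gives the robot as it stands. Calls block until the motion is done:
- manip.move_pose(position, orientation): joint-space move of the TCP to a pose.
- manip.movel(position, max_speed=0.15, frame=None): straight line of the TCP; frame=None keeps the orientation; max_speed is the mean speed in m/s.
- manip.move_joints(angles): joint-space move.
- manip.ungrasp() and manip.grab(newtons=None): open the fingers fully, or close them until they stop; newtons is the grip in N (None keeps the last).
- manip.hold(seconds).
- manip.ik(position, orientation): joint angles nearest the present ones, or None.
- manip.capture(name): name is "scene" or "top" or "wrist"; returns a dict with "img" (420x560x3 uint8, blue, green, red), "intrinsics" (3x3 intrinsics, pixels), "position" and "rotation" of the camera in the world. Camera axes: x right, y down, z forward; pixel columns grow to the right and rows downward; lengths in m; the calibration is good to about 2 mm. A picture is of the moment at which its call begins. There is no depth.
A pose or a line that the arm cannot do raises manip.IKError and nothing moves.
- manip.finish_job(): hands the job in; it is judged then, once.
Trained networks look in a picture, given as the dict that the camera call returned (one of the last four; its "shot" number tells which), for a name from the list of things; names that differ only in an ending like _2 or _b are one class to them, and where a whole thing is asked for, a point or a joint stands for the part that bears it (a point fixed in the world has none). Each returns a list of dicts, best first, with "p" (0 to 1); they miss things now and then, are a little off and sometimes report something else, mostly with a low value. They report only what shows in the picture. A call takes as long as a camera call.
- manip.search_frame(picture, thing): "location" ([x, y, z] in m, in world coordinates, good to about 4 mm: the middle of the surface that is visible of it).
- manip.landmark_of(picture, thing): "location" ([x, y, z] in m, in world coordinates, good to about 4 mm: a listed point, or the origin of a listed thing).
Readings, each from a call of its own:
- manip.read_time_s(): time.
- manip.read_joint_positions(): joint angles.
- manip.read_joint_velocities(): joint speeds.
- manip.read_joint_efforts(): joint torques, N m.
- manip.read_tcp_pos(): TCP position.
- manip.read_eef_rot(): TCP orientation.
- manip.read_force(): force on the tool from outside, world axes, zero at the start.
- manip.read_ft_torque(): the same for the moment, N m.
- manip.read_grip_width(): finger opening in m.
- manip.read_grasp_force(): force on a finger pad.
Only numpy, scipy, OpenCV 4.12 (cv2) and the standard library are available. Lean on these libraries where they do the work, as an engineer would, in place of code of your own. Each camera call takes 0.05 s, during which the arm holds its last target. There are 200 camera calls.

### The job

Two glue bottles have been left with their caps up: the bottle on the bench and one of those in the row on the low shelf. First press both caps down until they are fully home, then stand the bench bottle upright on the grey felt mat in the empty place of the row, centred on it so that the row is neat. Leave the other bottles standing in their places, and let nothing else on the bench be knocked about.

Things in the scene. Friction and masses are not known exactly. Their poses are not given: they have to be found in the camera images.
- bench_bottle: white round glue bottle standing on the bench, cap up at the start. 44 mm diameter, straight sides to 92 mm, shoulder narrowing to 101 mm, where a black cap sits (25 mm diameter, 16 mm high, 27 mm rim at its foot). Cap's top 117 mm above the underside when home, up to 131 mm when up. 0.15 to 0.35 kg. Origin: centre of its underside, z up its axis
- bench_bottle_cap (a joint): height of the bench bottle's cap over its home, in m: 0 = fully home, seated on the shoulder (a hard stop); 0.010 to 0.014 at the start (a gap with the white nozzle shows under it). Tight push-fit: it takes about 8 N along the bottle's axis to move it, and it stays where it is left, so it must be pressed right down to the stop
- row_a: a white round squeeze bottle like the others, 44 mm diameter; origin at the centre of its underside, z up its axis. Same sizes and cap as bench_bottle. Stands in the row on the shelf, in any of its four places; its cap is up at the start
- row_a_cap (a joint): cap of row_a, as bench_bottle_cap; up (0.010 to 0.014) at the start
- row_b: a white round squeeze bottle like the others, 44 mm diameter; origin at the centre of its underside, z up its axis. Same sizes as bench_bottle, in the row on the shelf; its cap is home
- row_b_cap (a joint): cap of row_b, home (0) at the start
- row_c: a white round squeeze bottle like the others, 44 mm diameter; origin at the centre of its underside, z up its axis. Same sizes as bench_bottle, in the row on the shelf; its cap is home
- row_c_cap (a joint): cap of row_c, home (0) at the start
- mat: round grey felt mat, 52 mm diameter, a paper-thin marking (1 mm, can be neglected) lying on the shelf board in the one empty place of the row; origin at its centre, at the height of the board's top. A bottle standing on it has its underside 15 mm above the bench
- shelf: low fixed wooden shelf, open to its front (-x). Board 100 mm deep (x), 264 wide (y), top 15 mm over the bench; back rail (its face 50 mm behind the centre) and end boards 10 mm thick, tops 42 mm over the bench. Four places along its y at -90, -30, 30, 90 mm on the board's middle line, 16 mm between bottles. Origin: on the bench under the board's centre; x to the back, y along the row
- spool: bystander: wooden thread spool, 64 mm diameter, 60 mm high, origin under its centre
- tape: bystander: tape measure, 70 x 40 x 65 mm, origin under its centre
- staples: bystander: cardboard box of staples, 60 x 100 x 45 mm, origin under its centre
- mallet: bystander: hammer lying on the bench, 260 mm long along its x (head at +x, 90 mm wide), 26 mm high, origin at mid-length on the underside

How it is judged:
By the outcome, as a careful person would: the job done as asked, in the order asked, and still so for the second after the job is handed in, with the robot touching nothing.
It also fails if it takes over 58 s, if anything falls off the work surface, if the arm or the gripper's body presses on something with over 40 N, if the wrist force passes 120 N, or if a joint passes its speed limit or range.

## Working session

There is one attempt and no reset: what is moved stays moved. The work goes in short steps, each a Python script; the robot and the scene stay as the last script left them, time stands still between calls to the robot, and variables do not carry over. Pictures are saved under pics/ and viewed, at most 10 in all, crops included, and the job is handed in when it is done.

```bash
mkdir -p pics; ls; python3 - <<'E'
from station import manip
import cv2,numpy as np
for c in ["scene","top"]:
    p=manip.capture(c); cv2.imwrite(f"pics/{c}1.png",p["img"])
    print(c,p["position"].round(3) if hasattr(p["position"],'round') else p["position"])
    for t in ["bench_bottle","row_a","row_a_cap","bench_bottle_cap","mat","shelf","spool","tape","staples","mallet"]:
        print(t,[(np.round(d["location"],3).tolist(),round(d["p"],2)) for d in manip.landmark_of(p,t)])
print(manip.read_time_s(),manip.read_tcp_pos(),manip.read_eef_rot())
E
```

```text
pics
scene [0.987 0.444 0.722]
bench_bottle [([0.427, -0.136, -0.001], 0.66)]
row_a [([0.6, 0.014, 0.02], 0.98), ([0.606, 0.076, 0.016], 0.84), ([0.456, -0.338, -0.004], 0.64)]Traceback (most recent call last):
  File "<stdin>", line 7, in <module>
ValueError: it knows: bench_bottle, mallet, mat, row, shelf, spool, staples, tape
```

```bash
python3 - <<'E'
from station import manip
import cv2,numpy as np
for c in ["scene","top"]:
    p=manip.capture(c); cv2.imwrite(f"pics/{c}1.png",p["img"])
    print(c,np.round(p["position"],3),np.round(p["rotation"],3).tolist(),np.round(p["intrinsics"],1).tolist())
    for t in ["bench_bottle","row_a","mat","shelf","spool","tape","staples","mallet"]:
        print(t,[(np.round(d["location"],3).tolist(),round(d["p"],2)) for d in manip.landmark_of(p,t)])
print(manip.read_time_s(),manip.read_tcp_pos(),manip.read_eef_rot())
E
```

```text
scene [0.987 0.444 0.722] [-2.365, 0.011, 2.335] [[385.6, 0.0, 276.7], [0.0, 385.6, 209.2], [0.0, 0.0, 1.0]]
bench_bottle [([0.426, -0.137, 0.0], 0.88)]
row_a [([0.604, 0.075, 0.013], 0.75), ([0.601, 0.017, 0.018], 0.75), ([0.596, -0.044, 0.013], 0.55)]
mat [([0.596, -0.104, 0.014], 0.75)]
shelf [([0.599, -0.009, -0.004], 0.9)]
spool [([0.425, -0.134, 0.003], 0.5)]
tape [([0.459, -0.336, -0.004], 0.72)]
staples [([0.647, -0.347, 0.0], 0.94)]
mallet []
top [0.506 0.039 0.957] [-3.1, -0.025, -1.585] [[380.5, 0.0, 280.6], [0.0, 380.5, 207.9], [0.0, 0.0, 1.0]]
bench_bottle [([0.431, -0.139, 0.002], 0.64)]
row_a [([0.6, 0.075, 0.019], 0.89), ([0.601, -0.04, 0.01], 0.73), ([0.601, 0.018, 0.011], 0.62)]
mat [([0.594, -0.1, 0.018], 0.55)]
shelf [([0.601, -0.015, -0.0], 0.9)]
spool []
tape [([0.462, -0.335, 0.002], 0.85), ([0.599, -0.015, -0.0], 0.52)]
staples []
mallet [([0.602, 0.408, -0.001], 0.95)]
1.05 [0.21474638 0.63995193 0.23132767] [ 3.14155900e+00 -3.43060612e-05  2.81778925e+00]
```

View pics/scene1.png

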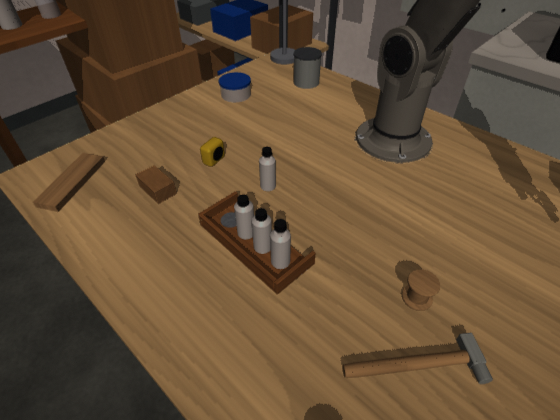

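View pics/top1.png

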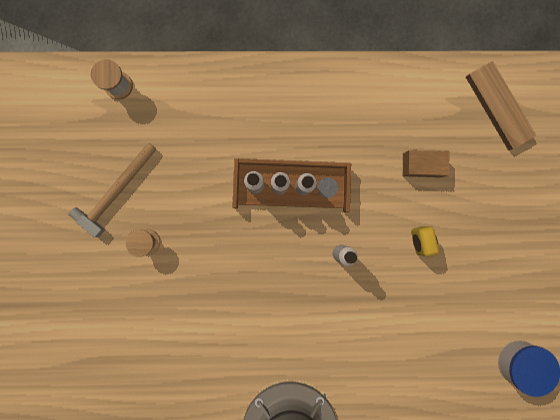

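```bash
cat > h.py <<'E'
from station import manip
import cv2,numpy as np
from scipy.spatial.transform import Rotation as Ro
def proj(p,X):
    R=np.array(p["rotation"]); R=R if R.shape==(3,3) else Ro.from_euler("xyz",R).as_matrix()
    c=(np.array(X)-p["position"])@R; q=c@np.array(p["intrinsics"]).T
    return q[...,:2]/q[...,2:]
E
python3 - <<'E'
from h import *
p=manip.capture("scene"); im=p["img"]; t=manip.capture("top")
x0,y0=190,140; big=cv2.resize(im[y0:y0+150,x0:x0+130],None,fx=4,fy=4,interpolation=cv2.INTER_CUBIC)
big=np.clip(big.astype(float)*1.6+20,0,255).astype(np.uint8)
for X in [(.604,.076,.015),(.601,.017,.015),(.598,-.043,.015),(.429,-.138,0)]:
    for dz,col in((.117,(0,255,0)),(.131,(0,0,255))):
        u=proj(p,np.add(X,(0,0,dz))); cv2.circle(big,tuple(int(a) for a in ((u-(x0,y0)+.5)*4)),2,col,-1)
x1,y1=230,150
b2=cv2.resize(t["img"][y1:y1+125,x1:x1+140],None,fx=2,fy=2,interpolation=cv2.INTER_CUBIC)
b2=np.clip(b2.astype(float)*1.6+20,0,255).astype(np.uint8)
out=np.zeros((600,800,3),np.uint8); out[:,:520]=big; out[:250,520:]=b2[:,:280]
cv2.imwrite("pics/crop.png",out)
print(manip.read_joint_positions())
for yaw in (np.pi/2,-np.pi/2): 
  for P in ((.429,-.138,.2),(.597,-.102,.2),(.6,.076,.2),(.429,-.138,.05)):print(yaw,P,np.round(manip.ik(P,[np.pi,0,yaw]),2) if manip.ik(P,[np.pi,0,yaw]) is not None else None)
E
```

```text
[-1.3551176   0.47698433  0.02238384  1.55540913 -0.01148688  1.10934306
 -0.08312881]
1.5707963267948966 (0.429, -0.138, 0.2) [-0.67  0.2   0.97  2.15 -0.21  0.89  0.42]
1.5707963267948966 (0.597, -0.102, 0.2) [-0.53  0.51  0.83  1.8  -0.43  1.03  0.46]
1.5707963267948966 (0.6, 0.076, 0.2) [-0.68  0.44  0.6   1.79 -0.29  1.    0.04]
1.5707963267948966 (0.429, -0.138, 0.05) [-0.39  0.5   0.7   2.25 -0.6   0.58  0.76]
-1.5707963267948966 (0.429, -0.138, 0.2) [-0.89  0.36  1.32  2.15 -0.44  0.94 -2.46]
-1.5707963267948966 (0.597, -0.102, 0.2) [-0.74  0.76  1.27  1.81 -0.79  1.19 -2.36]
-1.5707963267948966 (0.6, 0.076, 0.2) [-0.24  0.39  0.02  1.76 -0.01  0.99  2.92]
-1.5707963267948966 (0.429, -0.138, 0.05) [-0.71  0.88  1.26  2.27 -1.14  0.94 -1.84]
```

View pics/crop.png

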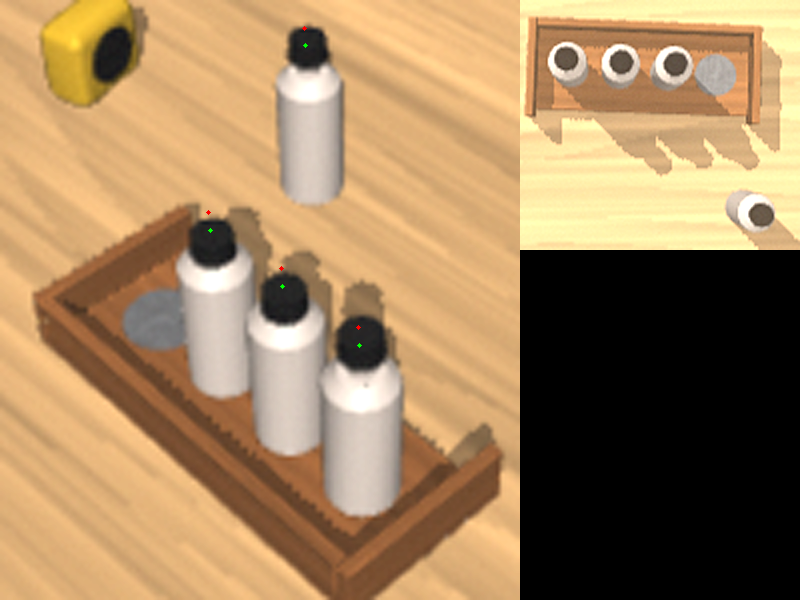

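```bash
python3 - <<'E'
from h import *
manip.grab(40)
manip.move_pose([.603,.076,.20],[np.pi,0,np.pi/2-.04])
print(manip.read_time_s(),manip.read_tcp_pos(),manip.read_grip_width(),manip.read_force())
p=manip.capture("wrist"); cv2.imwrite("pics/w1.png",p["img"])
print(np.round(p["position"],3),np.round(p["rotation"],3).tolist())
for t in ["row_a","mat","shelf"]:
    print(t,[(np.round(d["location"],3).tolist(),round(d["p"],2)) for d in manip.landmark_of(p,t)])
E
```

```text
4.35 [0.60291326 0.07761277 0.19986794] 5.781136314175501e-05 [-0.05435453  1.00333678  0.65609915]
[0.607 0.159 0.343] [2.819, 0.001, -0.038]
row_a [([0.602, 0.081, 0.013], 0.76), ([0.597, 0.014, 0.013], 0.57)]
mat []
shelf []
```

View pics/w1.png

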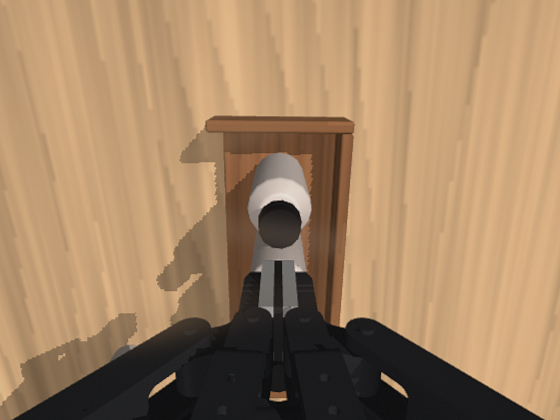

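```bash
cat >> h.py <<'E'
def unproj(p,uv,z):
    R=np.array(p["rotation"]); R=R if R.shape==(3,3) else Ro.from_euler("xyz",R).as_matrix()
    d=R@np.linalg.inv(p["intrinsics"])@[uv[0],uv[1],1]
    c=np.array(p["position"]); return c+d*(z-c[2])/d[2]
def press(x,y,ztop):
    """ztop: expected cap top when home"""
    f0=np.array(manip.read_force())
    manip.movel([x,y,ztop+.018],.1)
    z=ztop+.010
    while z>ztop-.012:
        manip.movel([x,y,z],.03)
        f=np.array(manip.read_force())-f0; q=manip.read_tcp_pos()
        print(round(z,4),np.round(q,4),np.round(f,1))
        if f[2]>24: break
        z-=.004 if z>ztop+.004 else .0015
    return q
E
python3 - <<'E'
from h import *
p=manip.capture("wrist"); g=cv2.cvtColor(p["img"],cv2.COLOR_BGR2GRAY)
c=unproj(p,(279,220),.1445); print(c)
q=press(.603,(c[1]+.076)/2,.132)
print(manip.read_time_s())
E
```

```text
[0.60418185 0.08281446 0.1445    ]
0.142 [0.6036 0.0794 0.1424] [-0.  -0.1  2. ]
0.138 [0.6037 0.0794 0.1385] [0.7 0.1 4.4]
0.134 [0.6036 0.0794 0.1344] [ 1.9 -1.3  4.9]
0.1325 [0.6037 0.0794 0.1331] [1.9 0.  7.1]
0.131 [0.6039 0.0794 0.1321] [ 0.1 -0.4  9.5]
0.1295 [0.6046 0.0794 0.132 ] [-3.4 -0.8 19.5]
0.128 [0.6058 0.0795 0.132 ] [-4.7 -1.1 28.7]
7.2333
```

```bash
python3 - <<'E'
from h import *
q=manip.read_tcp_pos(); manip.movel([q[0],q[1],.19],.15)
s=manip.capture("top")
print([(np.round(d["location"],3).tolist(),round(d["p"],2)) for d in manip.landmark_of(s,"row_a")])
R=[np.pi,0,np.pi/2-.04]
def look(n):
    p=manip.capture("wrist"); cv2.imwrite(f"pics/{n}.png",p["img"])
    for t in ["row_a","mat","shelf","bench_bottle"]:
        print(t,[(np.round(d["location"],4).tolist(),round(d["p"],2)) for d in manip.landmark_of(p,t)])
    return p
manip.move_pose([.595,-.17,.27],R); p=look("w2")
np.save("w2.npy",p,allow_pickle=True)
manip.move_pose([.429,-.138,.19],R); p2=look("w3"); np.save("w3.npy",p2,allow_pickle=True)
print(manip.read_time_s(), manip.read_tcp_pos())
cv2.imwrite("pics/w23.png",cv2.resize(np.hstack([p["img"],p2["img"]]),(800,300)))
E
```

```text
[([0.6, 0.02, 0.014], 0.6), ([0.602, -0.038, 0.015], 0.59)]
row_a [([0.592, -0.1027, 0.0171], 0.7), ([0.6016, -0.044, 0.016], 0.63)]
mat [([0.5919, -0.1013, 0.0144], 0.78)]
shelf []
bench_bottle [([0.4294, -0.1345, 0.0022], 0.78), ([0.6529, -0.3512, -0.0046], 0.39)]
row_a [([0.5982, -0.046, 0.0142], 0.79), ([0.4287, -0.1335, 0.0019], 0.3)]
mat [([0.5949, -0.0994, 0.0133], 0.75)]
shelf [([0.5998, -0.0093, -0.0032], 0.77)]
bench_bottle [([0.427, -0.1358, 0.0028], 0.85)]
10.2 [ 0.43041312 -0.13841516  0.19049191]
```

View pics/w2.png

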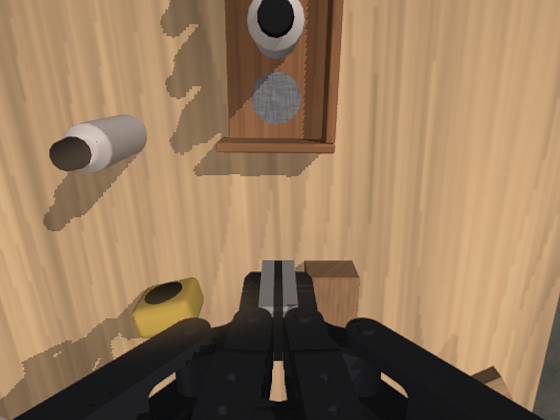

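View pics/w3.png

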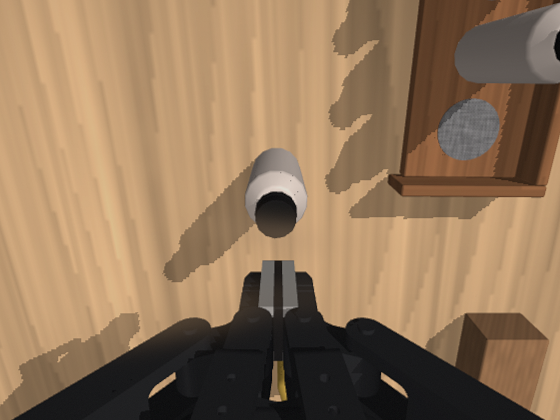

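```bash
python3 - <<'E'
from h import *
a=np.load("w2.npy",allow_pickle=True).item(); b=np.load("w3.npy",allow_pickle=True).item()
def fit(p,c):
    im=p["img"]; hsv=cv2.cvtColor(im,cv2.COLOR_BGR2HSV)
    m=((hsv[...,1]<60)&(hsv[...,2]>50)).astype(np.uint8); m=cv2.morphologyEx(m,cv2.MORPH_OPEN,np.ones((3,3)))
    n,l,s,ce=cv2.connectedComponentsWithStats(m); i=l[c[1],c[0]]; return ce[i],s[i]
for p,c in((a,(276,99)),(b,(468,129)),(manip.capture("top"),(329,187))):
    ce,s=fit(p,c); print(ce.round(1),s,unproj(p,ce,.0155)[:2].round(4), unproj(p,c,.0155)[:2].round(4))
# shelf: row bottle base / front-edge lines
c=unproj(b,(276,209),.124+.004); print("bench cap",c, unproj(a,(72,153),.128))
q=press(.5*(c[0]+.4285),.5*(c[1]-.1365),.117)
print(manip.read_time_s()); manip.movel([q[0],q[1],.17],.15)
E
```

```text
[275.5  97.5] [ 251   72   50   52 2039] [ 0.5952 -0.1014] [ 0.5957 -0.103 ]
[468.1 128.9] [ 438   99   61   61 2934] [ 0.5953 -0.1014] [ 0.5953 -0.1015]
[327.4 186.9] [318 178  20  19 316] [ 0.5954 -0.1028] [ 0.5952 -0.1067]
bench cap [ 0.43085002 -0.12786936  0.128     ] [ 0.43698918 -0.1325326   0.128     ]
0.127 [ 0.4296 -0.1322  0.127 ] [-0.   0.8  1.9]
0.123 [ 0.4297 -0.1322  0.123 ] [0.2 0.2 2. ]
0.119 [ 0.4297 -0.1322  0.119 ] [-0.3  0.3  2.5]
0.1175 [ 0.4298 -0.1322  0.1177] [-1.3  0.7  5.1]
0.116 [ 0.4307 -0.1324  0.117 ] [-1.9  1.4 16.1]
0.1145 [ 0.4324 -0.1328  0.117 ] [-4.1  2.1 32.7]
12.6833
```

```bash
python3 - <<'E'
from h import *
manip.movel([.43,-.17,.19],.2)
p=manip.capture("wrist"); s=manip.capture("scene"); t=manip.capture("top"); np.save("w4.npy",[p,s,t],allow_pickle=True)
for k in (p,s,t): print([(np.round(d["location"],4).tolist(),round(d["p"],2)) for d in manip.landmark_of(k,"bench_bottle")])
b=cv2.resize(s["img"][140:290,190:320],(390,450),interpolation=cv2.INTER_CUBIC)
w=cv2.resize(p["img"][50:350,140:413],(410,450))
cv2.imwrite("pics/c4.png",np.hstack([b,w]))
E
```

```text
[([0.4271, -0.136, 0.0021], 0.89)]
[([0.4268, -0.1337, 0.005], 0.86)]
[([0.4296, -0.138, 0.0005], 0.96)]
```

View pics/c4.png

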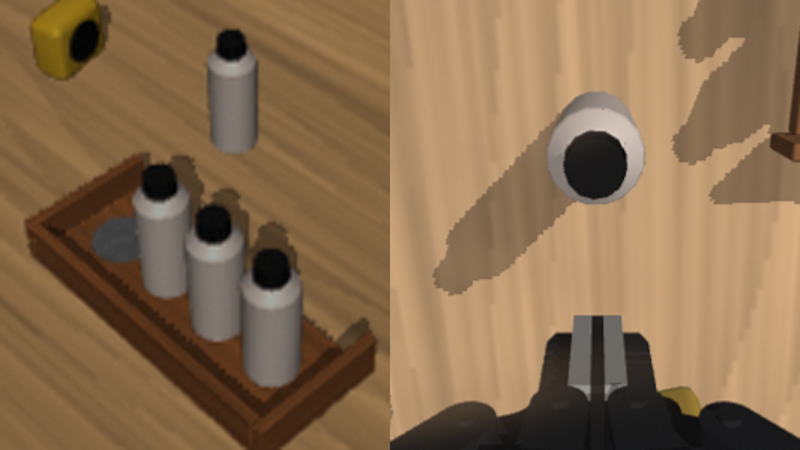

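```bash
cat >> h.py <<'E'
from scipy.optimize import minimize
def capfit(p,x0,zb):
    """bottle xy from the outline of its black cap (home), base at zb"""
    a=np.linspace(0,2*np.pi,60); ring=lambda r,z:np.c_[r*np.cos(a),r*np.sin(a),0*a+z+zb]
    M=np.vstack([ring(.0125,.117),ring(.0135,.104),ring(.0135,.101)])
    m=(p["img"].max(2)<70).astype(np.uint8)
    n,l,s,ce=cv2.connectedComponentsWithStats(m)
    u=proj(p,np.array([*x0,zb+.112])); i=l[int(u[1]+.5),int(u[0]+.5)]
    if i==0: return None
    def hull(x): return cv2.convexHull((proj(p,M+[x[0],x[1],0])).astype(np.float32))[:,0]
    H=cv2.findContours((l==i).astype(np.uint8),cv2.RETR_EXTERNAL,cv2.CHAIN_APPROX_NONE)[0][0][:,0]
    lo,hi=H.min(0)-.5,H.max(0)+.5
    f=lambda x:(lambda h:np.sum((h.min(0)-lo)**2+(h.max(0)-hi)**2))(hull(x))
    r=minimize(f,x0,method="Nelder-Mead",options=dict(xatol=1e-5,fatol=1e-4,initial_simplex=np.array([x0,np.add(x0,(.004,0)),np.add(x0,(0,.004))])))
    return r.x.round(4),round(r.fun,1)
E
python3 - <<'E'
from h import *
for k in np.load("w4.npy",allow_pickle=True):
    print("bench",capfit(k,[.429,-.136],0),"row",[capfit(k,x,.015) for x in ([.598,-.043],[.601,.017],[.604,.077])])
E
```

```text
Traceback (most recent call last):
  File "h.py", line 31, in capfit
    u=proj(p,np.array([*x0,zb+.112])); i=l[int(u[1]+.5),int(u[0]+.5)]
                                         ~^^^^^^^^^^^^^^^^^^^^^^^^^^^
IndexError: index 617 is out of bounds for axis 1 with size 560
```

```bash
sed -i 's/; i=l\[int.*$/\n    if not(0<=u[0]<559 and 0<=u[1]<419): return None\n    i=l[int(u[1]+.5),int(u[0]+.5)]/' h.py; python3 - <<'E'
from h import *
for k in np.load("w4.npy",allow_pickle=True):
    print("bench",capfit(k,[.429,-.136],0),"row",[capfit(k,x,.015) for x in ([.598,-.043],[.601,.017],[.604,.077])])
E
```

```text
bench (array([ 0.4303, -0.135 ]), np.float64(3.1)) row [None, None, None]
bench (array([ 0.4299, -0.1335]), np.float64(0.8)) row [(array([0.6557, 0.0535]), np.float64(6380.4)), (array([0.5993, 0.0169]), np.float64(0.1)), (array([0.603 , 0.0741]), np.float64(11.4))]
bench (array([ 0.429 , -0.1355]), np.float64(1.5)) row [(array([ 0.5968, -0.0431]), np.float64(1.3)), (array([0.5997, 0.0166]), np.float64(1.3)), (array([0.6026, 0.0773]), np.float64(2.2))]
```

```bash
python3 - <<'E'
from h import *
R=[np.pi,0,np.pi/2-.045]; x,y=.4297,-.135
manip.move_pose([x,y,.19],R); manip.ungrasp()
manip.movel([x,y,.057],.15)
print(manip.read_tcp_pos(),manip.read_force()); manip.grab(35)
print(manip.read_grip_width(),manip.read_grasp_force(),manip.read_tcp_pos(),manip.read_time_s())
manip.movel([x,y,.10],.1)
print(manip.read_grip_width(),manip.read_force())
manip.movel([x,y,.19],.2)
manip.move_pose([.5948,-.1022,.19],R)
p=manip.capture("wrist"); s=manip.capture("scene")
cv2.imwrite("pics/c5.png",np.hstack([cv2.resize(p["img"],(400,300)),cv2.resize(s["img"][110:290,160:400],(400,300))]))
print(manip.read_tcp_pos(),manip.read_eef_rot(),manip.read_time_s())
E
```

```text
[ 0.4301978  -0.13521899  0.05755881] [ 0.29767296 -0.68988225 -0.42848958]
0.043048771417796894 35.15116226859391 [ 0.43008856 -0.13497344  0.05759159] 16.4083
0.043393918325943456 [ 0.1410999   0.6108126  -2.76759693]
[ 0.59322052 -0.10309292  0.18896931] [-3.13916980e+00  2.76363913e-04  1.52402071e+00] 18.4
```

View pics/c5.png

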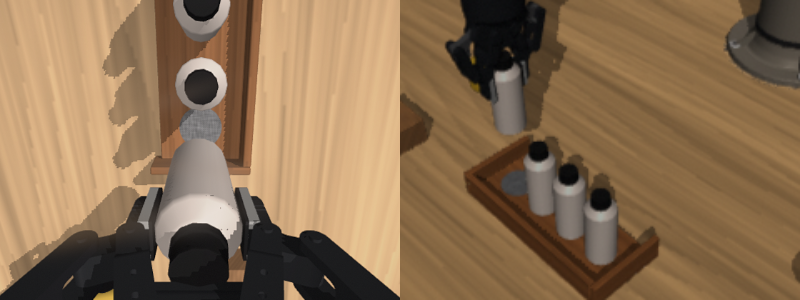

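```bash
python3 - <<'E'
from h import *
R=[np.pi,0,np.pi/2-.045]; T=np.array([.5948,-.1022]); c=T.copy()
for z in (.12,.082,.078):
    manip.movel([*c,z],.08,) ; manip.hold(.2); q=np.array(manip.read_tcp_pos()); print(q.round(4),np.round(manip.read_eef_rot(),3))
    c=np.clip(c+(T-q[:2]),T-.004,T+.004)
f0=np.array(manip.read_force())
z=.075
while z>.068:
    manip.movel([*c,z],.02); f=np.array(manip.read_force())-f0; q=np.array(manip.read_tcp_pos()); print(q.round(4),f.round(1))
    if f[2]>5: break
    z-=.001
print(manip.read_time_s())
E
```

```text
[ 0.5951 -0.1022  0.1205] [ 3.141 -0.     1.526]
[ 0.5949 -0.1023  0.0825] [ 3.141 -0.     1.526]
[ 0.5945 -0.1021  0.0781] [3.141 0.    1.526]
[ 0.5946 -0.1022  0.0748] [ 0.4  0.2 -0.7]
[ 0.5947 -0.1022  0.074 ] [ 0.4 -0.2 -1. ]
[ 0.5947 -0.1021  0.0729] [-0.4  0.1  0. ]
[ 0.5949 -0.1023  0.0727] [-1.9  1.9  8.6]
21.95
```

```bash
python3 - <<'E'
from h import *
manip.ungrasp(); q=manip.read_tcp_pos()
manip.movel([q[0],q[1],.20],.12)
manip.move_pose([.56,-.25,.25],[np.pi,0,np.pi/2-.045]); manip.hold(.3)
t=manip.capture("top"); s=manip.capture("scene"); p=manip.capture("wrist")
for k in (t,s,p): print([capfit(k,x,.015) for x in ([.5948,-.1022],[.597,-.043],[.600,.017],[.603,.077])])
cv2.imwrite("pics/c6.png",np.hstack([cv2.resize(s["img"][140:290,190:320],(360,415),interpolation=cv2.INTER_CUBIC),cv2.resize(t["img"][140:240,220:326+40],(440,415)[:2],interpolation=cv2.INTER_CUBIC)]))
print(manip.read_time_s())
E
```

```text
[(array([ 0.594 , -0.1027]), np.float64(1.6)), (array([ 0.5968, -0.0431]), np.float64(1.3)), (array([0.6008, 0.0166]), np.float64(0.2)), (array([0.6026, 0.0773]), np.float64(2.2))]
[(array([ 0.5954, -0.1006]), np.float64(0.3)), (array([ 0.5973, -0.0442]), np.float64(1.9)), (array([0.5993, 0.0169]), np.float64(0.1)), (array([0.603 , 0.0741]), np.float64(11.4))]
[None, None, None, None]
24.8
```

View pics/c6.png

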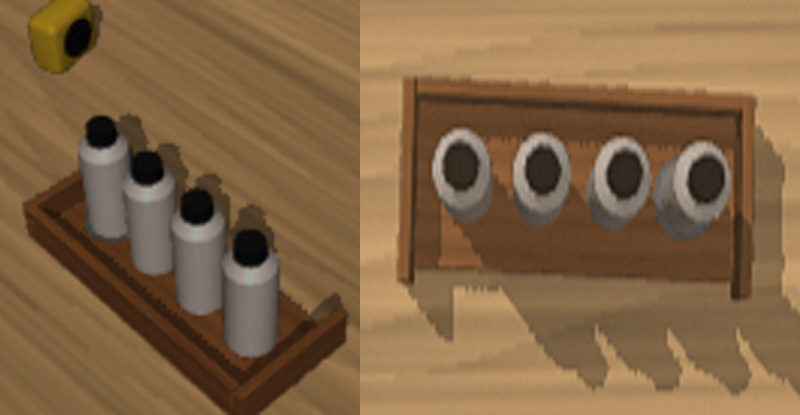

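```bash
python3 - <<'E'
from h import *
s=manip.capture("scene"); m=(s["img"].max(2)<70).astype(np.uint8); n,l,st,ce=cv2.connectedComponentsWithStats(m)
for x in ([.594,-.1027],[.597,-.043],[.600,.017],[.603,.077]):
    for dz in (0,.005,.012):
        u=proj(s,np.array([*x,.015+.112+dz])); i=l[int(u[1]+.5),int(u[0]+.5)]
        print(u.round(1),st[i] if i else None, capfit(s,x,.015+dz))
E
```

```text
[226.1 185.6] [221 182  12  12 116] (array([ 0.5954, -0.1006]), np.float64(0.3))
[225.8 184. ] [221 182  12  12 116] (array([ 0.5987, -0.0961]), np.float64(0.4))
[225.5 181.7] [221 182  12  12 116] (array([ 0.6033, -0.0897]), np.float64(0.5))
[242.7 198.6] [236 193  14  14 142] (array([ 0.5973, -0.0442]), np.float64(1.9))
[242.5 196.9] [236 193  14  14 142] (array([ 0.6005, -0.0401]), np.float64(1.7))
[242.3 194.6] [236 193  14  14 142] (array([ 0.6051, -0.0344]), np.float64(1.3))
[260.6 212.5] [255 207  13  14 145] (array([0.5993, 0.0169]), np.float64(0.1))
[260.5 210.9] [255 207  13  14 145] (array([0.6025, 0.0205]), np.float64(0.1))
[260.4 208.6] [255 207  13  14 145] (array([0.607 , 0.0255]), np.float64(0.0))
[280.  227.6] [271 220  18  17 178] (array([0.6023, 0.0749]), np.float64(15.9))
[280. 226.] [271 220  18  17 178] (array([0.6055, 0.078 ]), np.float64(15.1))
[279.9 223.7] [271 220  18  17 178] (array([0.61  , 0.0823]), np.float64(13.9))
```

```bash
python3 -c "
from station import manip
print(manip.finish_job())"
```

```text
the job is handed in; nothing more can be done
None
```

I pressed both caps down to their stops, then stood the bench bottle on the mat, about 1 mm from the row's line by the top camera. The other bottles and bystanders weren't disturbed as far as the pictures show, and I handed the job in at about 25 s.

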